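# Shut down the fume extraction at the glass bench

## Robot

A 7-joint arm with a two-finger parallel gripper is mounted at the origin on the work surface. World frame = base frame: x ahead of the robot, y to its left, z up, the work surface at z = 0. Lengths are in m, angles in degrees, forces in N, time in s.
With the tool pointing down it reaches from about 0.425 to 0.875 m from the base axis. Payload 4.7 kg.
Tool frame: the origin (TCP) lies at the very end of the fingers, on their centre line; the grasp point (between the pads) lies 19 mm behind it (env.grasp_offset is the distance from the TCP to the grasp point, in m); z points along the fingers, y is the line along which they close (so a half turn about z gives the same grasp; the last joint's range is limited). The gripper opens to 87 mm and grips with 3 to 60 N. Pads are 19 mm wide; open, the fingers measure 117 mm over their backs; the gripper's body (75 mm by 190 mm) begins 51 mm behind the grasp point.
Start: joints at [-68.635, 18.392, -4.016, 83.108, 1.295, 78.541, -3.26], TCP at [0.228, 0.609, 0.223] pointing down, gripper open.
Joint ranges: [-163.93, 163.93], [-17.29, 119.83], [-79.2, 71.16], [3.27, 140.29], [-89.18, 269.18], [5.43, 117.66], [-154.24, 154.24]. Speed limits (degrees/s): [147.25, 147.25, 180, 180, 180, 180, 180].

## Interface

Orientations are given as [roll, pitch, yaw] about the fixed x, y, z axes, in that order (R = Rz(yaw) Ry(pitch) Rx(roll)).
In Python, from cell import env gives the robot as it stands. The module is installed in compiled form; this text tells all that it offers.
- The arm moves only by the tool drive_tool, never from a script. Its argument "moves" is one flat list of numbers, 5 for each row, row after row: the shift along the tool's x, y, z in units of 40 mm (1.0 is 40 mm), then the turn about the tool's z in units of 10 degrees (1.0 is 10 degrees), then the finger opening in mm, from 0 to 87. A call has 1 to 5 rows; each row is the pose to reach, as a shift and turn from the pose commanded when the call began, along the tool's axes at that moment; what a row does not reach only later rows make up. A row lasts 1/8 s, in which the tool goes at most 62.5 mm and 10.7 degrees, less where a joint would pass 70% of its speed; a pose out of reach is approached as far as the arm can. A call with a gripper value outside its range is refused whole. The fingers move at their own pace and stop on an object; "squeeze" is the grip in N (left out, the last holds). Time passes only in rows, so rows that repeat a pose let the fingers close. It gives the time, the measured TCP pose, the force, the opening and the grip force at its end, in the units of the state.
- env.get_obs(): the state, without advancing time (a new reading comes with each control period).
- env.read_camera(name): name is "scene" or "top"; returns (picture, depth): 400x640x3 uint8, red, green, blue; 400x640 float32, m along the optical axis (not along the pixel's ray), 0 where there is no reading.
- env.camera_model(name): a dict with "K" (3x3 intrinsics, pixels), "rvec" (rotation vector, rad) and "tvec" (3), from world to camera coordinates, as OpenCV has them. Camera axes: x right, y down, z forward; pixel columns grow to the right and rows downward; lengths in m; the calibration is good to about 2 mm. A picture is of the moment at which its call begins. camera_model takes no time and is no camera call.
- env.sign_off(): hands the job in; it is judged then, once.
The state is a dict: "time_s": time; "qpos": joint angles; "joint_velocities": joint speeds; "effort": joint torques, N m; "tool_pos": TCP position; "tool_rot": TCP orientation; "force": force on the tool from outside, world axes, zero at the start; "wrist_torque": the same for the moment, N m; "grip_width": finger opening in m; "grasp_force": force on a finger pad.
Only numpy, scipy, OpenCV 4.12 (cv2) and the standard library are available. Lean on these libraries where they do the work, as an engineer would, in place of code of your own. Each camera call takes 0.05 s, during which the arm holds its last target. There are 200 camera calls.

## Task

Shut down the fume extraction; a light push of the fingertips is enough, and nothing is to be lifted or carried. First gently press the wide mushroom-shaped button, the widest of the three pods' buttons, all the way in and let it spring back. Then gently push the upturned lip of the air intake's sliding gate until the gate is fully home. Leave the other two pods, the bottles, the jar and the paddle where they are, and do not shift the pod you press.

Things in the scene. Friction and masses are not known exactly. Their poses are not given: they have to be found in the camera images.
- fan_pod: weighted push-button pod, 0.45 kg, loose on the bench on rubber feet: white base 64 x 64 mm, 28 mm high. It carries the wide round mushroom button of the extraction fan. Origin: centre of its underside, z up. The three pods stand in any order.
- fan_top (a point): centre of the top of the fan pod's black mushroom button, 46 mm across, gently domed, 50 mm above the bench; moves down with the button. Press here.
- fan_button (a joint): travel of the fan button in m: 0 = out, 0.006 = fully in (a stop). Spring: starts to move at about 1.7 N, fully in at about 5 N, springs back when released.
- lamp_pod: weighted push-button pod, 0.45 kg, loose on the bench on rubber feet: white base 64 x 64 mm, 28 mm high. It carries a small round button 20 mm across, top 44 mm above the bench. Leave alone. Origin: centre of its underside.
- lamp_button (a joint): travel of the lamp pod's small button in m, 0 = out, 0.006 = fully in; to be left at 0 (goes in as easily as the fan's).
- kiln_pod: weighted push-button pod, 0.45 kg, loose on the bench on rubber feet: white base 64 x 64 mm, 28 mm high. It carries a square button 26 mm wide, top 44 mm above the bench. Leave alone. Origin: centre of its underside.
- kiln_button (a joint): travel of the kiln pod's square button in m, 0 = out, 0.006 = fully in; to be left at 0 (goes in as easily as the fan's).
- intake: bench air intake, fixed: upright aluminium duct 80 mm across, 91 mm high with its grille, foot flange 100 mm across, and round it a grey square gate housing 100 x 100 mm between 40 and 56 mm height. Origin: centre of its foot on the bench; its -x side, from which the gate sticks out, faces roughly to the robot; the gate slides in along +x of this frame.
- gate (a joint): how far the sliding gate is out, in m: 0 = fully home (closed, at a rubber-cushioned stop), 0.07 = fully out. Starts 0.035 to 0.06. About 2.5 N of friction; it stays where it is left.
- gate_lip (a point): centre of the outer face (the face away from the duct) of the gate's upturned steel lip, 66 mm wide, 6 mm thick, from 46 to 84 mm above the bench; this point is at 68 mm. Its x axis is the intake's: push the lip along +x of this frame. With the gate home the point is 73 mm from the duct's axis, 23 mm in front of the housing.
- rod_bottle: green glass bottle 60 mm across, 112 mm high, with coloured glass rods fanning out of it to 260 mm height; loose. Origin: centre of its underside.
- green_bottle: the same green bottle without rods; loose. Origin: centre of its underside.
- bead_jar: jar of red beads 56 mm across, 62 mm high, aluminium cap; loose. Origin: centre of its underside.
- paddle: graphite marvering paddle lying flat: black plate 55 x 45 x 12 mm (centre 45 mm along +x of its origin) and a round wooden handle 12 mm thick along -x, 145 mm overall; loose. Origin: on the underside, near the middle of its length.

How it is judged (in metres and radians):
On the way, in this order (a step that is already met when the one before it is completed fails the run):
1. the fan's mushroom button is pressed in (at least 4.5 of its 6 mm) while the gate is still open (value of joint fan_button above 0.0045 m and value of joint gate above 0.02 m), for 0.05 s.
2. then the gate is pushed home with the button let go (value of joint gate below 0.003 m and value of joint fan_button below 0.0015 m), for 0.2 s.
At the end, for the whole second after the job is handed in: The gate is home (within 3 mm of its stop), the fan button is out again (within 1.5 mm), the fan pod is within 20 mm of where it stood and at rest, the other buttons are out, and the other pods, bottles, jar and paddle are within 15 mm of where they stood (all of step 2 and distance of fan_pod from where it was at the start of the episode below 0.02 m and value of joint each of lamp_button, kiln_button below 0.0015 m and distance of each of lamp_pod, kiln_pod, rod_bottle, green_bottle, bead_jar, paddle from where it was at the start of the episode below 0.015 m and linear speed of fan_pod below 0.01 m/s); the robot touches nothing.
It fails at once if another pod's button is pressed by more than 2 mm (value of joint any of lamp_button, kiln_button above 0.002 m).
It fails at once if the fan pod is shifted or lifted by more than 20 mm or tipped by more than 0.25 rad (distance of fan_pod from where it was at the start of the episode above 0.02 m or angle between fan_pod's own z axis and vertical above 0.25 rad).
It fails at once if another pod, a bottle, the jar or the paddle is shifted or lifted by more than 15 mm (distance of any of lamp_pod, kiln_pod, rod_bottle, green_bottle, bead_jar, paddle from where it was at the start of the episode above 0.015 m).
It fails at once if the button or the gate is pushed with more than 40 N (contact force between the fingers and fan_pod above 40 N or contact force between the fingers and gate above 40 N).
It fails at once if the gate is slammed, faster than 0.4 m/s (velocity of joint gate below -0.4 m/s).
It also fails if it takes over 48 s, if anything falls off the work surface, if the arm or the gripper's body presses on something with over 40 N, if the wrist force passes 120 N, or if a joint passes its speed limit or range.

## Working session

There is one attempt and no reset: what is moved stays moved. The work goes in short steps, Python scripts to look and compute and a tool call to move; the robot and the scene stay as the last step left them, time stands still between calls to the robot, and variables do not carry over. Pictures are saved under pics/ and viewed, at most 10 in all, crops included, and the job is handed in when it is done.

Besides the shell and the picture viewer there is one more tool, called as name(argument=value, ...) on one line, values as JSON. drive_tool: Moves the arm, as the interface text tells. Its arguments: {"type":"object","properties":{"moves":{"type":"array","items":{"type":"number"}},"squeeze":{"type":"number"}},"required":["moves"]}

```bash
mkdir -p pics; cat > h.py <<'E'
import numpy as np, cv2
from cell import env
def grab(n):
    p,d=env.read_camera(n); cv2.imwrite(f'pics/{n}_{env.get_obs()["time_s"]:.2f}.png',p[:,:,::-1]); np.save(f'{n}.npy',d); return p,d
def pt(n,u,v,d=None,z=None):
    m=env.camera_model(n); K=np.array(m['K']); R=cv2.Rodrigues(np.array(m['rvec'],float))[0]; t=np.array(m['tvec'],float).ravel()
    r=np.linalg.inv(K)@[u,v,1]; c=-R.T@t; w=R.T@r
    if z is not None: return c+w*(z-c[2])/w[2]
    return c+w*d[v,u]
E
python3 -c "
from h import *
grab('scene');grab('top');o=env.get_obs();print(o['tool_pos'],o['tool_rot'],o['time_s'])";ls pics
```

```text
[0.22810897 0.60815536 0.22156572] [-1.79903725e+02  4.13648399e-03  1.59443457e+02] 0.1
scene_0.05.png
top_0.10.png
```

View pics/scene_0.05.png

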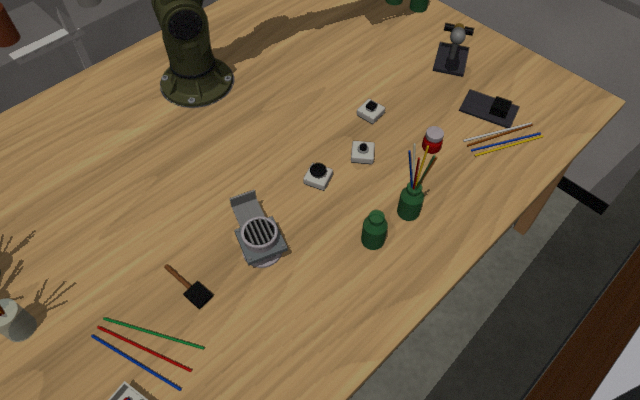

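View pics/top_0.10.png

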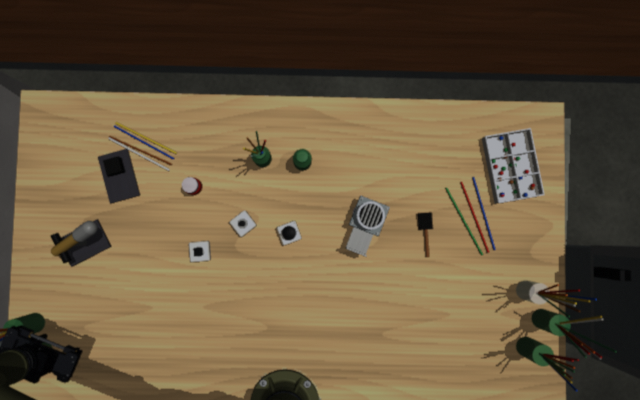

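The scene picture shows the fan pod at (318,172), with the lamp pod at (363,150) and the kiln pod at (371,110). In the top picture the fan button is at (288,233), the duct at (371,214) and the gate's lip near (357,252). I'll enlarge both.

```bash
python3 -c "
from h import *
a=cv2.imread('pics/top_0.10.png')[185:270,265:405];b=cv2.imread('pics/scene_0.05.png')[150:270,220:340]
cv2.imwrite('pics/c1.png',np.hstack([cv2.resize(a,None,fx=5,fy=5,interpolation=2)]))
cv2.imwrite('pics/c2.png',cv2.resize(b,None,fx=5,fy=5,interpolation=2))
d=np.load('top.npy');s=np.load('scene.npy')
for p in [(289,233),(371,214),(357,252),(359,243)]: print(p,pt('top',*p,d).round(3))
for p in [(318,170),(260,233),(243,198)]: print(p,pt('scene',*p,s).round(3))
# lip cloud in top
P=np.array([np.r_[u,v,pt('top',u,v,d)] for v in range(225,265) for u in range(335,390)])
print(P[(P[:,4]>.06)&(P[:,1]>238)].round(3))
P=np.array([pt('scene',u,v,s) for v in range(180,225) for u in range(220,270)])
L=P[(P[:,2]>.06)&(P[:,2]<.09)];print(L.round(3)[::4])
P=np.array([pt('scene',u,v,s) for v in range(155,185) for u in range(300,338)]);L=P[P[:,2]>.04];print(len(L),L.mean(0),L.min(0),L.max(0))
"
```

```text
(289, 233) [ 0.546 -0.005  0.048]
(371, 214) [ 0.61  -0.256  0.094]
(357, 252) [ 0.493 -0.216  0.086]
(359, 243) [ 0.52  -0.225  0.058]
(318, 170) [ 0.553 -0.007  0.048]
(260, 233) [ 0.616 -0.258  0.089]
(243, 198) [ 0.498 -0.215  0.07 ]
[[ 3.790e+02  2.400e+02  5.500e-01 -6.200e-02  1.508e+00]
 [ 3.460e+02  2.480e+02  5.040e-01 -1.840e-01  6.600e-02]
 [ 3.470e+02  2.480e+02  5.050e-01 -1.860e-01  8.300e-02]
 [ 3.480e+02  2.480e+02  5.050e-01 -1.880e-01  8.700e-02]
 [ 3.490e+02  2.480e+02  5.050e-01 -1.920e-01  8.100e-02]
 [ 3.470e+02  2.490e+02  5.010e-01 -1.860e-01  8.300e-02]
 [ 3.480e+02  2.490e+02  5.020e-01 -1.890e-01  8.500e-02]
 [ 3.490e+02  2.490e+02  5.020e-01 -1.920e-01  8.100e-02]
 [ 3.500e+02  2.490e+02  5.020e-01 -1.950e-01  7.800e-02]
 [ 3.510e+02  2.490e+02  5.020e-01 -1.970e-01  8.900e-02]
 [ 3.490e+02  2.500e+02  4.990e-01 -1.910e-01  8.700e-02]
 [ 3.500e+02  2.500e+02  4.990e-01 -1.950e-01  8.200e-02]
 [ 3.510e+02  2.500e+02  4.990e-01 -1.980e-01  7.900e-02]
 [ 3.520e+02  2.500e+02  4.990e-01 -2.010e-01  8.200e-02]
 [ 3.530e+02  2.500e+02  4.990e-01 -2.040e-01  8.1
[... 1512 characters left out ...]
02]
 [ 3.650e+02  2.550e+02  4.840e-01 -2.410e-01  8.300e-02]
 [ 3.660e+02  2.550e+02  4.850e-01 -2.430e-01  9.000e-02]
 [ 3.640e+02  2.560e+02  4.810e-01 -2.380e-01  8.400e-02]
 [ 3.650e+02  2.560e+02  4.810e-01 -2.410e-01  8.400e-02]
 [ 3.660e+02  2.560e+02  4.810e-01 -2.440e-01  8.500e-02]]Traceback (most recent call last):
  File "<string>", line 12, in <module>
    P=np.array([pt('scene',u,v,s) for v in range(180,225) for u in range(220,270)])
                ~~^^^^^^^^^^^^^^^
  File "h.py", line 6, in pt
    m=env.camera_model(n); K=np.array(m['K']); R=cv2.Rodrigues(np.array(m['rvec'],float))[0]; t=np.array(m['tvec'],float).ravel()
ValueError: time passes only in moves, steps and waits
```

View pics/c1.png

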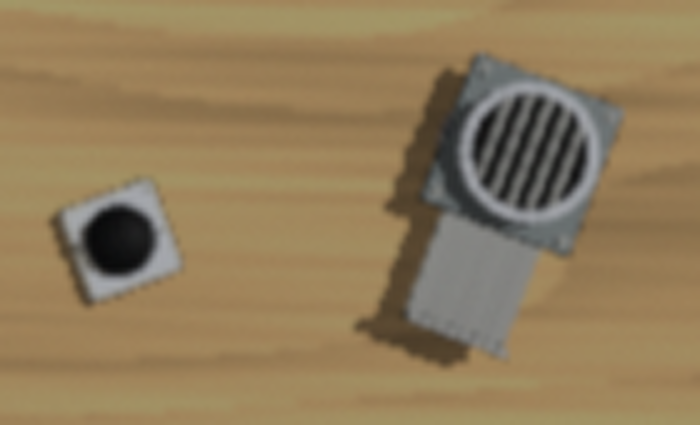

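View pics/c2.png

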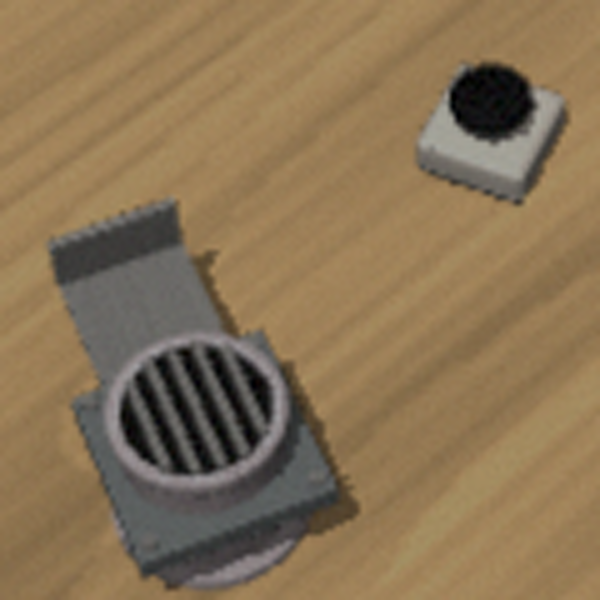

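Pixel readings: fan button centre (289,233) in top gives about (0.548,-0.006), z 0.048, which agrees with the given 50 mm height and with the scene view. The duct centre is (371,215) and the lip crest runs (346,249)–(366,256). That puts the lip's outer face near (0.490,-0.213), with a push direction of about -20.6°. The tool's -x already points that way. I'll close the fingers and travel.

drive_tool(moves=[-1, -0.9, 0, 0, 0, -2, -1.8, 0, 0, 0, -3, -2.7, 0, 0, 0, -4, -3.6, 0, 0, 0, -5, -4.5, 0, 0, 0], squeeze=10)

```text
time_s: 0.72
tool_pos: [0.3529, 0.3679, 0.2223]
tool_rot: [-180.0, -0.0, 159.4]
force: [0.6, -0.1, 0.6]
grip_width: 0.0452
grasp_force: 0.0
```

drive_tool(moves=[-1, -0.9, 0, 0, 0, -2, -1.8, 0, 0, 0, -3, -2.7, 0, 0, 0, -4, -3.6, 0, 0, 0, -5, -4.5, 0, 0, 0])

```text
time_s: 1.35
tool_pos: [0.4767, 0.1294, 0.2224]
tool_rot: [180.0, -0.0, 159.5]
force: [0.1, 0.5, -0.4]
grip_width: 0.0021
grasp_force: 0.0
```

drive_tool(moves=[-1, -0.9, 0.5, 0, 0, -2, -1.8, 1, 0, 0, -2.9, -2.5, 1.5, 0, 0, -2.9, -2.5, 2, 0, 0, -2.9, -2.5, 2, 0, 0])

```text
time_s: 1.98
tool_pos: [0.5483, -0.0037, 0.1406]
tool_rot: [-179.9, -0.2, 159.4]
force: [0.2, 0.5, 0.0]
grip_width: 0.0005
grasp_force: 0.0
```

```bash
python3 -c "
from h import *
o=env.get_obs();print(o['tool_pos'],o['tool_rot'],o['force'],o['grip_width'])
p,d=grab('scene');m=env.camera_model('scene')
T=o['tool_pos'];q=cv2.projectPoints(np.array([[T,[.548,-.006,.05]]]),np.array(m['rvec'],float),np.array(m['tvec'],float),np.array(m['K'],float),None)[0];print(q)
cv2.imwrite('pics/c3.png',cv2.resize(p[110:210,260:380,::-1],None,fx=5,fy=5,interpolation=2))"
```

```text
[ 0.54833385 -0.00369471  0.14064073] [-179.87746202   -0.21711871  159.38548751] [0.15405556 0.47324477 0.0215869 ] 0.0004783287281119384
[[[317.58442715 145.13223073]]

 [[316.92050773 168.16820064]]]
```

View pics/c3.png

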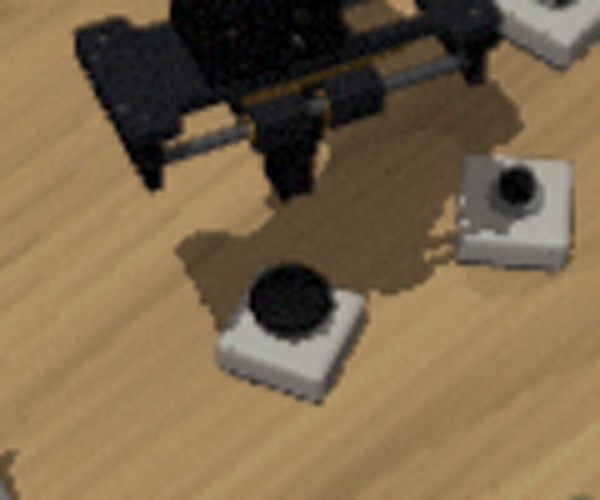

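The view shows the tip at about (318,149), directly above the mushroom button at (318,170). The offset is within a few mm, so I'll descend slowly.

drive_tool(moves=[-0.05, 0, 0.5, 0, 0, -0.05, 0, 1, 0, 0, -0.05, 0, 1.5, 0, 0, -0.05, 0, 2, 0, 0, -0.05, 0, 2.05, 0, 0])

```text
time_s: 2.65
tool_pos: [0.5511, -0.0029, 0.0603]
tool_rot: [-180.0, -0.1, 159.5]
force: [-0.8, -0.3, -1.3]
grip_width: 0.0003
grasp_force: 0.0
```

drive_tool(moves=[0, 0, 0.05, 0, 0, 0, 0, 0.1, 0, 0, 0, 0, 0.15, 0, 0, 0, 0, 0.2, 0, 0, 0, 0, 0.25, 0, 0])

```text
time_s: 3.28
tool_pos: [0.5518, -0.004, 0.0505]
tool_rot: [180.0, 0.0, 159.4]
force: [-0.5, -0.4, -0.5]
grip_width: 0.0005
grasp_force: 0.1
```

drive_tool(moves=[0, 0, 0.03, 0, 0, 0, 0, 0.06, 0, 0, 0, 0, 0.09, 0, 0, 0, 0, 0.12, 0, 0, 0, 0, 0.12, 0, 0])

```text
time_s: 3.9
tool_pos: [0.5518, -0.004, 0.0459]
tool_rot: [180.0, 0.0, 159.4]
force: [-1.2, -0.0, 4.5]
grip_width: 0.0009
grasp_force: 2.0
```

drive_tool(moves=[0, 0, 0.02, 0, 0, 0, 0, 0.04, 0, 0, 0, 0, 0.06, 0, 0, 0, 0, 0.06, 0, 0])

```text
time_s: 4.4
tool_pos: [0.5519, -0.004, 0.0443]
tool_rot: [180.0, -0.0, 159.4]
force: [-3.3, -1.0, 10.5]
grip_width: 0.0006
grasp_force: 5.5
```

drive_tool(moves=[0, 0, 0.02, 0, 0, 0, 0, 0.02, 0, 0])

```text
time_s: 4.65
tool_pos: [0.552, -0.004, 0.0442]
tool_rot: [180.0, -0.0, 159.4]
force: [-6.0, -0.0, 15.9]
grip_width: 0.0006
grasp_force: 7.9
```

drive_tool(moves=[0, 0, -0.1, 0, 0, 0, 0, -0.3, 0, 0, 0, 0, -0.6, 0, 0, 0, 0, -1.2, 0, 0, 0, 0, -2, 0, 0])

```text
time_s: 5.28
tool_pos: [0.5511, -0.004, 0.1229]
tool_rot: [-179.9, -0.1, 159.4]
force: [-0.0, -0.7, -0.5]
grip_width: 0.0003
grasp_force: 0.0
```

```bash
python3 -c "
from h import *
o=env.get_obs();T=o['tool_pos'];print(T,o['tool_rot'],o['force'])
a=np.radians(o['tool_rot'][2]);X=np.array([np.cos(a),np.sin(a)]);Y=np.array([np.sin(a),-np.cos(a)])
n=np.array([.936,-.352]);L=np.array([.490,-.213])
for g in (L-n*.035, np.array([.607,-.256])-n*(.073+.0095)): e=g-T[:2];print(g,np.array([e@X,e@Y])/.04)
p,d=grab('top');cv2.imwrite('pics/c4.png',cv2.resize(p[185:270,265:405,::-1],None,fx=5,fy=5,interpolation=2))"
```

```text
[ 0.55106923 -0.0039826   0.12287407] [-1.79945231e+02 -7.63322125e-02  1.59446911e+02] [-0.04244978 -0.70506623 -0.46119479]
[ 0.45724 -0.20068] [ 0.47002945 -5.42795461]
[ 0.52978 -0.22696] [-1.45869273 -5.40646002]
```

View pics/c4.png

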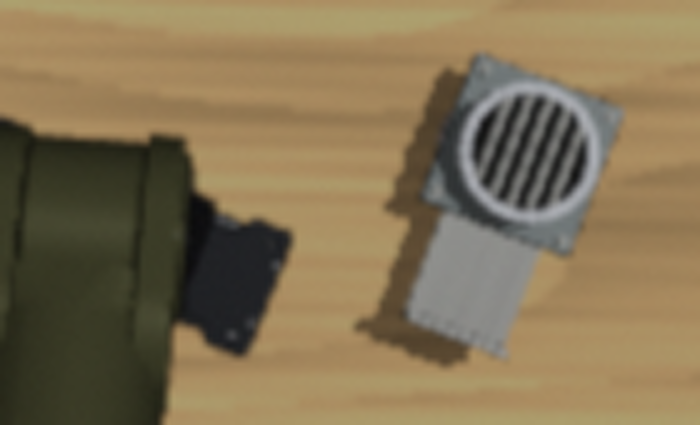

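The mushroom button bottomed: it stopped at z = 0.044 while the force rose to 16 N, then I released it. The picture shows the gate unchanged, with its lip at crop (405,318)–(505,357). Next I'll move in front of the lip.

drive_tool(moves=[0.2, -1, 0, 0, 0, 0.4, -2, 0, 0, 0, 0.5, -3, 0, 0, 0, 0.5, -4, 0, 0, 0, 0.5, -5, 0, 0, 0])

```text
time_s: 5.95
tool_pos: [0.4624, -0.1853, 0.1229]
tool_rot: [180.0, 0.0, 159.5]
force: [0.3, -1.4, -0.1]
grip_width: 0.0005
grasp_force: 0.0
```

drive_tool(moves=[0, -0.4, 0, 0, 0, 0, -0.4, 0.5, 0, 0, 0, -0.4, 1, 0, 0, 0, -0.4, 1.5, 0, 0, 0, -0.4, 1.5, 0, 0])

```text
time_s: 6.58
tool_pos: [0.4564, -0.1979, 0.0613]
tool_rot: [-180.0, -0.2, 159.5]
force: [-0.7, -0.3, -0.1]
grip_width: 0.0003
grasp_force: 0.0
```

drive_tool(moves=[-0.15, 0, 0, 0, 0, -0.3, 0, 0, 0, 0, -0.45, 0, 0, 0, 0, -0.6, 0, 0, 0, 0, -0.75, 0, 0, 0, 0])

```text
time_s: 7.2
tool_pos: [0.4849, -0.2095, 0.0624]
tool_rot: [180.0, -0.1, 159.4]
force: [-3.0, 0.9, 2.3]
grip_width: 0.0006
grasp_force: 1.4
```

Contact with the lip is where I expected it. I'll push on at about 40 mm/s.

drive_tool(moves=[-0.12, 0, 0, 0, 0, -0.24, 0, 0, 0, 0, -0.36, 0, 0, 0, 0, -0.48, 0, 0, 0, 0, -0.6, 0, 0, 0, 0])

```text
time_s: 7.82
tool_pos: [0.5079, -0.2181, 0.0624]
tool_rot: [180.0, -0.0, 159.4]
force: [-2.4, 2.9, 1.0]
grip_width: 0.0007
grasp_force: 1.4
```

drive_tool(moves=[-0.1, 0, 0, 0, 0, -0.2, 0, 0, 0, 0, -0.3, 0, 0, 0, 0, -0.4, 0, 0, 0, 0, -0.4, 0, 0, 0, 0])

```text
time_s: 8.45
tool_pos: [0.5234, -0.224, 0.0626]
tool_rot: [-180.0, 0.1, 159.4]
force: [-1.0, 1.2, -0.0]
grip_width: 0.0002
grasp_force: 0.5
```

drive_tool(moves=[-0.05, 0, 0, 0, 0, -0.1, 0, 0, 0, 0, -0.15, 0, 0, 0, 0, -0.2, 0, 0, 0, 0, -0.2, 0, 0, 0, 0])

```text
time_s: 9.07
tool_pos: [0.5276, -0.2257, 0.0624]
tool_rot: [180.0, -0.4, 159.4]
force: [-10.1, 4.3, 7.1]
grip_width: 0.0007
grasp_force: 5.2
```

drive_tool(moves=[-0.03, 0, 0, 0, 0, -0.06, 0, 0, 0, 0, -0.06, 0, 0, 0, 0])

```text
time_s: 9.45
tool_pos: [0.5276, -0.2257, 0.062]
tool_rot: [179.9, -0.7, 159.4]
force: [-15.1, 6.5, 11.4]
grip_width: 0.0002
grasp_force: 8.1
```

The TCP no longer advances while the force rises, and it sits about 2 mm from the predicted home position. I'll hold briefly, then retreat.

drive_tool(moves=[0, 0, 0, 0, 0, 0.1, 0, 0, 0, 0, 0.3, 0, 0, 0, 0, 0.7, 0, 0, 0, 0, 1.2, 0, 0, 0, 0])

```text
time_s: 10.07
tool_pos: [0.4883, -0.2113, 0.0631]
tool_rot: [-180.0, 0.2, 159.4]
force: [0.3, 0.3, 0.8]
grip_width: 0.0003
grasp_force: 0.0
```

drive_tool(moves=[0.2, 0, -1, 0, 0, 0.4, 0.3, -2, 0, 0, 0.4, 1, -3, 0, 0, 0.4, 2, -3.5, 0, 0, 0.4, 3, -3.5, 0, 0])

```text
time_s: 10.7
tool_pos: [0.5173, -0.0922, 0.2056]
tool_rot: [179.8, 0.4, 159.4]
force: [0.3, -0.3, -0.4]
grip_width: 0.0004
grasp_force: 0.0
```

```bash
python3 -c "
from h import *
p,d=grab('scene');cv2.imwrite('pics/c5.png',cv2.resize(p[90:280,200:440,::-1],None,fx=3,fy=3,interpolation=2))
"
```

```text
(no output)
```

View pics/c5.png

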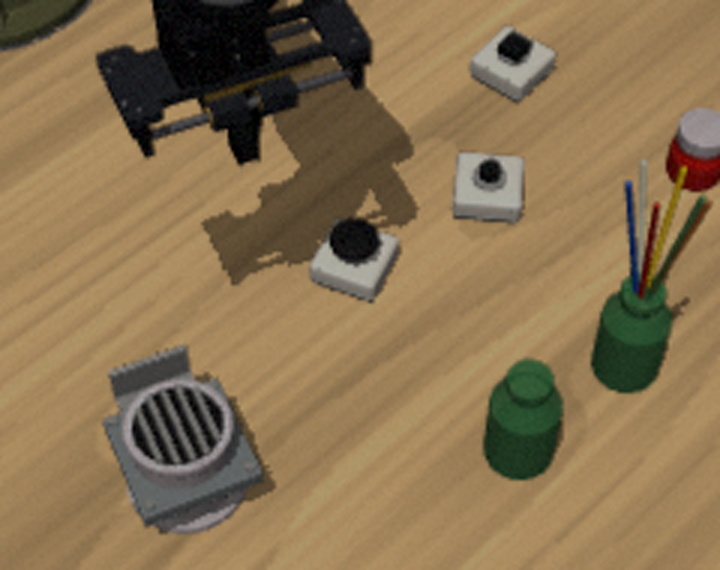

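The gate is home, with its lip at crop (150,370) just in front of the housing. The fan button is out at (355,240), its pod hasn't moved, and nothing else in view has shifted.

```bash
python3 -c "
from cell import env
print(env.sign_off())"
```

```text
the job is handed in; nothing more can be done
None
```

I pressed the fan button fully in and it sprang back, then pushed the gate to its stop; the job is handed in, nothing in the last picture had shifted (the paddle was out of frame), and sign-off returned no verdict.

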